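Seat a deep-well block in the shaker nest and lock the toggle clamp

ROBOT

A 6-joint arm with a two-finger parallel gripper is mounted at the origin on the work surface. World frame = base frame: x ahead of the robot, y to its left, z up, the work surface at z = 0. Lengths are in m, angles in rad, forces in N, time in s.
With the tool pointing down it reaches from about 0.35 to 0.775 m from the base axis. Payload 7.3 kg.
Tool frame: the origin (TCP) lies midway between the tips of the shut fingers; the grasp point (between the pads) lies 19 mm behind it (r.pinch_z is the distance from the TCP to the grasp point, in m); z points along the fingers, y is the direction in which the jaws open and shut (so a half turn about z gives the same grasp; the last joint's range is limited). The gripper opens to 92 mm and grips with 3 to 60 N. Pads are 19 mm wide; open, the fingers measure 130 mm over their backs; the gripper's body (75 mm by 190 mm) begins 47 mm behind the grasp point.
Start: joints at [-1.356, 0.342, 1.524, -0, 1.275, -0.146], TCP at [0.185, -0.491, 0.227] pointing down, gripper open.
Joint ranges: [-2.53, 2.53], [-0.77, 2.02], [0.04, 2.7], [-1, 4.14], [0.28, 2.66], [-3.11, 3.11]. Speed limits (rad/s): [2.57, 2.57, 3.14, 3.14, 3.14, 3.14].

INTERFACE

Orientations are given as a rotation vector (axis times angle).
In Python, from workcell import r gives the robot as it stands. The module is installed in compiled form; this text tells all that it offers.
- The arm moves only by the tool drive_tool, never from a script. Its argument "deltas" is a list of rows, each an object with "linear": the shift along the tool's x, y, z in cm, a list of three; "turn": the turn, a rotation vector about the tool's x, y, z in degrees, a list of three; "jaw": the opening, from -1 (shut) to 1 (fully open). A call has 1 to 8 rows; each row is the pose to reach, as a shift and turn from the pose commanded when the call began, along the tool's axes at that moment; what a row does not reach only later rows make up. A row lasts 1/10 s, in which the tool goes at most 50 mm and 8.59 degrees, less where a joint would pass 70% of its speed; a pose out of reach is approached as far as the arm can. A call with a gripper value outside its range is refused whole. The fingers move at their own pace and stop on an object; "force" is the grip in N (left out, the last holds). Time passes only in rows, so rows that repeat a pose let the fingers close. It gives the time, the measured TCP pose, the force and the opening at its end, in the units of the state.
- r.read_state(): the state, without advancing time (a new reading comes with each control period).
- r.get_image(name): name is "scene" or "side" or "wrist"; returns (picture, depth): 420x560x3 uint8, blue, green, red; 420x560 float32, m along the optical axis (not along the pixel's ray), 0 where there is no reading.
- r.camera_model(name): a dict with "intrinsics" (3x3 intrinsics, pixels), "world_to_cam" (4x4, takes a point from world to camera coordinates); the wrist camera has in their place "T_tool_cam" (4x4, takes a point from camera to tool coordinates, whose origin is the TCP and whose axes are the flange's). Camera axes: x right, y up, looking along -z (the intrinsics and any distortion apply to the point x, -y, -z); pixel columns grow to the right and rows downward; lengths in m; the calibration is good to about 2 mm. A picture is of the moment at which its call begins: read the wrist's pose just before it. camera_model takes no time and is no camera call.
- r.hand_in(): hands the job in, once; it reports no verdict.
Trained networks look in the newest picture that a camera, given by its name, has taken for a name from the list of things; names that differ only in an ending like _2 or _b are one class to them, and where a whole thing is asked for, a point or a joint stands for the part that bears it (a point fixed in the world has none). Each returns a list of dicts, best first, with "confidence" (0 to 1); they miss things now and then, are a little off and sometimes report something else, mostly with a low value. They report only what shows in the picture. A call takes as long as a camera call.
- r.cut_out(query, camera): "pixels" (420x560 bool, what is visible of it).
- r.mark_of(query, camera): "position" ([x, y, z] in m, in world coordinates, good to about 4 mm: a listed point, or the origin of a listed thing).
The state is a dict: "time": time; "joint_pos": joint angles; "joint_vel": joint speeds; "tau": joint torques, N m; "tool_pos": TCP position; "ee_rot": TCP orientation; "wrist_force": force on the tool from outside, world axes, zero at the start; "wrist_torque": the same for the moment, N m; "grip_width": finger opening in m.
Only numpy, scipy, OpenCV 4.12 (cv2) and the standard library are available. Lean on these libraries where they do the work, as an engineer would, in place of code of your own. Each camera call takes 0.05 s, during which the arm holds its last target. There are 200 camera calls.

TASK

Get the sealed leaf-sample block ready for shaking: with the fingertips push it along its guide rails until it sits fully home against the end stop of the shaker's nest, and only then push the clamp handle over and down past its dead point until it snaps into lock and the pressure plate holds the block down. Only push, do not lift the block, and leave the tube rack, the bottle and the tip box where they stand.

Things in the scene. Friction and masses are not known exactly. Their poses are not given: they have to be found in the camera images.
- shaker: Ivory plate shaker, fixed, at a new place and yaw each time; 320 mm wide (y), 290 mm deep (x), dark platform 105 mm above the bench. Origin: centre of its underside. Axes, shared by nest_home and handle_pivot: x along the nest's guide rails from open mouth to end stop (roughly away from the robot), y sideways from nest to clamp, z up. The clamp's base is 52 mm wide in x.
- nest_home (a point): Where the block's centre lies when it is fully home: 23 mm above the platform. Axes as the shaker. The two aluminium guide rails are 22 mm high, 8 mm thick, 89.4 mm apart inside and reach from 77 mm before this point (flared mouth to 99 mm) to 66 mm past it; the end stop, 30 mm high, has its face 63.9 mm past it (+x).
- block_center (a point): Centre of the deep-well block: white plastic with a blue dimpled sealing mat, 127.8 mm along the rails, 85.5 wide, 46 high; loose, 0.2 to 0.33 kg, 2 mm play to each rail. It stands on the platform between the rails, 25 to 55 mm short of home, and slides with 1 to 3 N. Push on the free end face towards the robot, 64 mm from this point. Axes as the shaker, within 2 degrees.
- clamp_handle (a joint): Handle angle (rad) about handle_pivot: 0 open, 1.18 locked at its stop. At value q the grip is raised 1.18 - q from level; open, it points up and away from the nest (+y). Starts at 0 to 0.3. It swings lightly and stays where left up to 0.68, where the plate meets the block, then resists with up to 6 N at the grip to the dead point at 1.0 to 1.03, then snaps by itself to 1.18.
- handle_pivot (a point): Point fixed to the shaker, on the handle's hinge axis (along the shaker's x) and in the middle of the clamp; 33 mm above the platform. Axes as the shaker. Locked, the handle lies level, towards +y.
- handle_grip (a point): On the centre line of the handle's black round grip, 19 mm diameter. Site axes: y along the grip to its free end, z across it on the side to push (upper side; faces the holding arm when open), x along the hinge. The centre line is offset 14 mm (+z) from the pivot and runs from 46 to 122 mm out from it; this point is 92 mm out.
- pressure_plate: Rubber-faced steel plate, 42 x 52 x 10 mm, on a sprung plunger under the end of the holding arm (110 mm, hinged 72 mm above the platform and 98 mm from nest_home along +y); origin: centre of its underside. Open, the arm leans up at about 60 degrees beside the nest, plate towards the nest; the handle swings it down on the middle of the block. It presses with about 15 N when locked.
- tube_rack: Bystander: blue rack with microtubes, 105 x 205 mm, 36 mm high, on the bench to the right of the shaker; loose; origin at the centre of its underside.
- reagent_bottle: Bystander: glass bottle with an orange cap, 70 mm diameter, about 140 mm high, on the bench left of the shaker, beyond the handle; loose; origin at the centre of its underside.
- tip_box: Bystander: grey and white pipette-tip box, 85 x 122 mm, 64 mm high, on the bench left of the shaker, nearer the robot; loose; origin at the centre of its underside.

How it is judged:
By the outcome, as a careful person would: the job done as asked, in the order asked, and still so for the second after the job is handed in, with the robot touching nothing.
It also fails if it takes over 45 s, if anything falls off the work surface, if the arm or the gripper's body presses on something with over 40 N, if the wrist force passes 120 N, or if a joint passes its speed limit or range.

## Working session

There is one attempt and no reset: what is moved stays moved. The work goes in short steps, Python scripts to look and compute and a tool call to move; the robot and the scene stay as the last step left them, time stands still between calls to the robot, and variables do not carry over. Pictures are saved under pics/ and viewed, about 8 in all and at most 12, crops included, and the job is handed in when it is done.

Besides the shell and the picture viewer there is one more tool, called after "Call:" by a JSON object that holds its "method" and its "body". drive_tool: Moves the arm, as the interface text tells. Its arguments: {"type":"object","properties":{"deltas":{"type":"array","items":{"type":"object","properties":{"linear":{"type":"array","items":{"type":"number"}},"turn":{"type":"array","items":{"type":"number"}},"jaw":{"type":"number"}}}},"force":{"type":"number"}},"required":["deltas"]}

```bash
mkdir -p pics; cat > h.py <<'E'
from workcell import r
import numpy as np, cv2
from scipy.spatial.transform import Rotation as R
np.set_printoptions(precision=4,suppress=True)
def wc(name):
    return np.linalg.inv(np.array(r.camera_model(name)["world_to_cam"]))
def cloud(name,img,d,T=None):
    m=r.camera_model(name);K=np.array(m["intrinsics"])
    v,u=np.mgrid[:420,:560]
    p=np.stack([(u-K[0,2])/K[0,0]*d,-(v-K[1,2])/K[1,1]*d,-d,np.ones_like(d)],-1)
    T=wc(name) if T is None else T
    return (p@T.T)[...,:3]
E
python3 - <<'E'
from h import *
im={}
for c in ("scene","side"):
    i,d=r.get_image(c); im[c]=i; np.savez(f"{c}.npz",i=i,d=d)
    for q in ("shaker","nest_home","block_center","handle_pivot","handle_grip","pressure_plate","clamp_handle","tube_rack","reagent_bottle","tip_box"):
        try: print(c,q,[(np.array(x["position"]),round(x["confidence"],2)) for x in r.mark_of(q,c)[:2]])
        except Exception as e: print(c,q,e)
cv2.imwrite("pics/a.png",im["scene"]);cv2.imwrite("pics/b.png",im["side"])
print(r.camera_model("scene").keys()); print(r.read_state())
E
```

```text
scene shaker [(array([ 0.5851,  0.0199, -0.0033]), 0.95)]
scene nest_home []
scene block_center []
scene handle_pivot [(array([0.5818, 0.0827, 0.1384]), 0.86)]
scene handle_grip [(array([0.5822, 0.107 , 0.2274]), 0.49)]
scene pressure_plate [(array([ 0.6048, -0.0141,  0.2446]), 0.61)]
scene clamp_handle it knows: block_center, handle_grip, handle_pivot, nest_home, pressure_plate, reagent_bottle, shaker, tip_box, tube_rack
scene tube_rack [(array([ 0.6608, -0.2495,  0.0033]), 0.9)]
scene reagent_bottle [(array([ 0.6335,  0.2852, -0.002 ]), 0.67)]
scene tip_box [(array([0.4363, 0.2616, 0.001 ]), 0.56)]
side shaker [(array([0.5846, 0.0219, 0.0044]), 0.77)]
side nest_home []
side block_center [(array([ 0.5727, -0.0369,  0.1296]), 0.74)]
side handle_pivot [(array([0.5878, 0.0797, 0.1397]), 0.73)]
side handle_grip [(array([0.5825, 0.1012, 0.2274]), 0.67)]
side pressure_plate []
side clamp_handle it knows: block_center, handle_grip, handle_pivot, nest_home, pressure_plate, reagent_bottle, shaker, tip_box, tube_rack
side tube_rack [(array([ 0.6598, -0.2497, -0.0004]), 0.88)]
side reagent_bottle [(array([ 0.641 ,  0.2864, -0.0024]), 0.59)]
side tip_box [(array([ 0.4391,  0.258 , -0.001 ]), 0.86)]
dict_keys(['intrinsics', 'world_to_cam'])
{'time': 1.0, 'joint_pos': array([-1.356 ,  0.342 ,  1.5241, -0.    ,  1.2754, -0.146 ]), 'joint_vel': array([ 0.    ,  0.0005,  0.0007, -0.0002,  0.0006,  0.0006]), 'tau': array([ -0.0012, -43.1145, -24.4485,   0.0714,   0.0485,  -0.    ]), 'tool_pos': array([ 0.1854, -0.4912,  0.2268]), 'ee_rot': array([ 3.0905,  0.5637, -0.    ]), 'wrist_force': array([-0.4084, -0.1547,  0.141 ]), 'wrist_torque': array([-0.0208,  0.0345,  0.0427]), 'grip_width': 0.09166540675726437}
```

View pics/a.png

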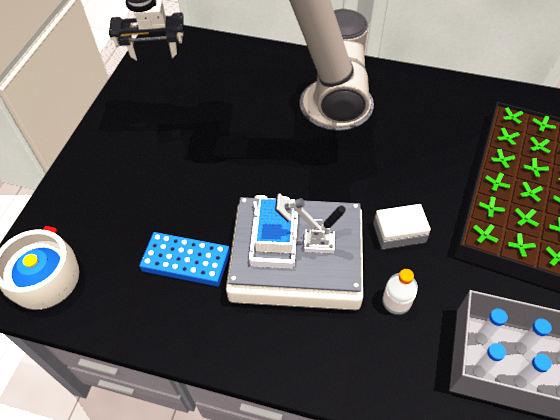

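View pics/b.png

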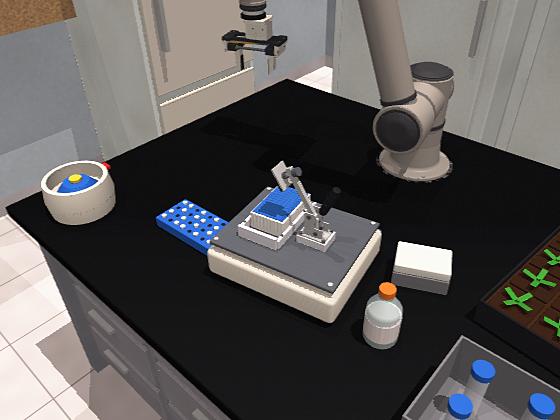

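```bash
python3 - <<'E'
from h import *
for c in ("scene","side"):
    T=wc(c); print(c,"cam pos",T[:3,3],"look",-T[:3,2])
    z=np.load(c+".npz");P=cloud(c,z["i"],z["d"]);ok=(z["d"]>0)
    hsv=cv2.cvtColor(z["i"],cv2.COLOR_BGR2HSV)
    inb=ok&(abs(P[...,0]-.58)<.25)&(abs(P[...,1])<.2)
    # block mat: blue top at z~.151
    m=inb&(abs(P[...,2]-.151)<.008)&(hsv[...,0]>95)&(hsv[...,0]<130)&(hsv[...,1]>70)
    print("mat",m.sum())
    if m.sum()>50:
        q=P[m];print(q.mean(0),cv2.minAreaRect((q[:,:2]*1000).astype(np.float32)))
    top=inb&(P[...,2]>.095)&(P[...,2]<.112);q=P[top]
    print("platform z",top.sum(),np.median(q[:,2]),cv2.minAreaRect((q[:,:2]*1000).astype(np.float32)))
E
```

```text
scene cam pos [1.2567 0.1772 1.2096] look [-0.5419 -0.1527 -0.8264]
mat 1065
[ 0.5894 -0.0407  0.1498] ((576.3873901367188, -37.64448547363281), (122.7737808227539, 77.43187713623047), 11.512248992919922)
platform z 7324 0.10373973274486437 ((593.3809814453125, 21.49029541015625), (249.42225646972656, 304.8389587402344), 11.285049438476562)
side cam pos [1.2261 0.5646 0.8053] look [-0.5819 -0.5409 -0.6073]
mat 982
[ 0.5842 -0.0347  0.1514] ((576.0850219726562, -38.283023834228516), (124.27098846435547, 80.9264907836914), 12.067648887634277)
platform z 6407 0.10517826138307362 ((592.9430541992188, 21.502609252929688), (247.93605041503906, 306.022705078125), 11.13891887664795)
```

The scene camera faces the robot. The shaker is at px (297,250), with the block short of home at (275,225), the open handle at (335,215), and the plate raised at (285,208). The side view agrees: block (278,210), handle (330,200), tip box (422,265), bottle (383,315). The shaker yaw is about +11.4°, with the block centre near (0.576, -0.038).

```bash
cat >> h.py <<'E'
YAW=np.radians(11.4)
X=np.array([np.cos(YAW),np.sin(YAW),0]);Y=np.array([-X[1],X[0],0]);Z=np.array([0,0,1.])
def goal(p,tilt=0,about=0,jawx=False):
    # base: tool x = shaker x, tool y=-shaker y, z down ; jawx: tool y along +-shaker x
    B=np.stack([X,-Y,-Z],1) if not jawx else np.stack([Y,X,-Z],1)
    B=B@R.from_euler("y",tilt,degrees=True).as_matrix()
    s=r.read_state();C=R.from_rotvec(s["ee_rot"]).as_matrix()
    return C.T@(np.array(p)-s["tool_pos"])*100, np.degrees(R.from_matrix(C.T@B).as_rotvec())
E
python3 - <<'E'
from h import *
print(goal([.475,-.0585,.25],15))
print(np.array(r.camera_model("wrist")["T_tool_cam"]))
# block-frame analysis from both clouds
b=np.array([.5763,-.038,0])
for c in ("scene","side"):
    z=np.load(c+".npz");P=cloud(c,z["i"],z["d"]);q=P[z["d"]>0]-b
    x=q@X;y=q@Y;zz=q[:,2]
    m=(abs(y)<40/1e3)&(zz>.127)&(zz<.139)&(x>.066)&(x<.14); print(c,"stop",m.sum(),np.percentile(x[m],[2,10,50,90,98]) if m.sum() else "")
    m=(abs(y-.118)<.06)&(zz>.106)&(zz<.118)&(abs(x)<.1); print("clampbase",m.sum(),np.percentile(x[m],[3,97]),np.percentile(y[m],[3,97]))
    for n,a in (("pivot",[.5848,.0812,.139]),("grip",[.5823,.104,.2274]),("plate",[.6048,-.0141,.2446])):
        d=np.array(a)-b; print(n,d@X,d@Y,d[2])
E
```

```text
(array([ 42.3754, -30.2596,  -2.3288]), array([-1.2062, 14.9686,  9.2205]))
[[ 0.0011  0.9552  0.2959  0.0807]
 [ 1.     -0.0011 -0.0001 -0.0003]
 [ 0.0003  0.2959 -0.9552 -0.1568]
 [ 0.      0.      0.      1.    ]]
scene stop 171 [0.0678 0.0968 0.1023 0.1056 0.1065]
clampbase 385 [-0.0841  0.0953] [0.0632 0.1743]
pivot 0.031893059957476426 0.11516823662168668 0.139
grip 0.033948969381566246 0.13801256275400972 0.2274
plate 0.03266173891178016 0.01779524687265406 0.2446
side stop 192 [0.0663 0.0967 0.1026 0.1054 0.1062]
clampbase 703 [-0.0857  0.0946] [0.0627 0.1746]
pivot 0.031893059957476426 0.11516823662168668 0.139
grip 0.033948969381566246 0.13801256275400972 0.2274
plate 0.03266173891178016 0.01779524687265406 0.2446
```

```bash
cat >> h.py <<'E'
def goal2(p,xdir,tilt=0):
    # tool x along xdir (horizontal), z down, then tilt about tool y
    B=np.stack([xdir,np.cross(-Z,xdir),-Z],1)@R.from_euler("y",tilt,degrees=True).as_matrix()
    s=r.read_state();C=R.from_rotvec(s["ee_rot"]).as_matrix()
    return C.T@(np.array(p)-s["tool_pos"])*100, np.degrees(R.from_matrix(C.T@B).as_rotvec())
E
python3 - <<'E'
from h import *
print(goal2([.475,-.0585,.25],-X,0)); print(goal2([.475,-.0585,.25],-X,-15))
E
```

```text
(array([ 42.3754, -30.2596,  -2.3288]), array([  -0.0022,    0.0114, -170.7274]))
(array([ 42.3754, -30.2596,  -2.3288]), array([ -22.2956,   -1.7966, -169.335 ]))
```

Call:
{"method": "drive_tool", "body": {"deltas": [{"linear":[4,-3,-2],"turn":[0,0,-8],"jaw":-1},{"linear":[8,-6,-2.3],"turn":[0,0,-16],"jaw":-1},{"linear":[12,-8.5,-2.3],"turn":[0,0,-24],"jaw":-1},{"linear":[16,-11.5,-2.3],"turn":[0,0,-32],"jaw":-1},{"linear":[20,-14.2,-2.3],"turn":[0,0,-40],"jaw":-1},{"linear":[24,-17,-2.3],"turn":[0,0,-48],"jaw":-1},{"linear":[28,-20,-2.3],"turn":[0,0,-56],"jaw":-1},{"linear":[32,-23,-2.3],"turn":[0,0,-64],"jaw":-1}]}}

```text
time: 1.8
tool_pos: [0.4044, -0.1613, 0.25]
ee_rot: [2.316, 2.121, 0.0]
wrist_force: [1.0, -0.8, 0.8]
grip_width: 0.0326
```

```bash
python3 -c "
from h import *
print(goal2([.475,-.0585,.25],-X,0)); print(goal2([.475,-.0585,.25],-X,-15))"
```

```text
(array([10.8548,  6.1379,  0.001 ]), array([   0.0061,    0.0669, -106.4154]))
(array([10.8548,  6.1379,  0.001 ]), array([ -13.9128,  -10.3433, -105.7256]))
```

Call:
{"method": "drive_tool", "body": {"deltas": [{"linear":[2.5,1.5,0],"turn":[0,0,-8],"jaw":-1},{"linear":[5,3,0],"turn":[0,0,-16],"jaw":-1},{"linear":[7.5,4.5,0],"turn":[0,0,-24],"jaw":-1},{"linear":[10,5.7,0],"turn":[0,0,-32],"jaw":-1},{"linear":[10.85,6.1,0],"turn":[0,0,-40],"jaw":-1},{"linear":[10.85,6.1,0],"turn":[0,0,-48],"jaw":-1},{"linear":[10.85,6.1,0],"turn":[0,0,-56],"jaw":-1},{"linear":[10.85,6.1,0],"turn":[0,0,-64],"jaw":-1}]}}

```text
time: 2.6
tool_pos: [0.4744, -0.0605, 0.2497]
ee_rot: [0.839, 3.028, -0.0]
wrist_force: [-0.4, 0.3, -0.5]
grip_width: 0.0006
```

```bash
python3 -c "
from h import *
print(r.read_state()['joint_pos'],goal2([.475,-.0585,.25],-X,-15))"
```

```text
[-0.2871  0.2375  1.6062 -0.0001  1.2978 -1.3174] (array([ 0.0512,  0.1983, -0.0311]), array([ -5.5521, -14.3084, -42.1205]))
```

Call:
{"method": "drive_tool", "body": {"deltas": [{"linear":[0,0.2,0],"turn":[-1,-2.6,-7.6],"jaw":-1},{"linear":[0,0.2,0],"turn":[-2,-5.2,-15.2],"jaw":-1},{"linear":[0,0.2,0],"turn":[-3,-7.8,-22.8],"jaw":-1},{"linear":[0,0.2,0],"turn":[-4,-10.3,-30.4],"jaw":-1},{"linear":[0.05,0.2,0],"turn":[-5,-12.9,-38],"jaw":-1},{"linear":[0.05,0.2,0],"turn":[-5.55,-14.3,-42.1],"jaw":-1},{"linear":[0.05,0.2,0],"turn":[-5.55,-14.3,-42.1],"jaw":-1}]}}

```text
time: 3.3
tool_pos: [0.4744, -0.0589, 0.2498]
ee_rot: [-0.276, 2.867, 0.036]
wrist_force: [-0.0, 0.2, 0.6]
grip_width: 0.0003
```

```bash
python3 -c "
from h import *
print(r.read_state()['joint_pos'],goal2([.475,-.0585,.25],-X,-15))
print(goal2([.475,-.0585,.122],-X,-15))
C=R.from_rotvec(r.read_state()['ee_rot']).as_matrix();print(C.T@X,C.T@Y)
i,d=r.get_image('side');s=r.read_state();cv2.imwrite('pics/c.png',cv2.resize(i[130:290,180:400],None,fx=3,fy=3))"
```

```text
[-0.3793  0.0999  1.8084  0.1653  1.0177 -2.2138] (array([-0.0662,  0.0293, -0.0057]), array([-0.1006,  0.0052, -0.3848]))
(array([ 3.2478,  0.0287, 12.3579]), array([-0.1006,  0.0052, -0.3848]))
[-0.9659  0.0069  0.2589] [ 0.0067  1.     -0.0018]
```

View pics/c.png

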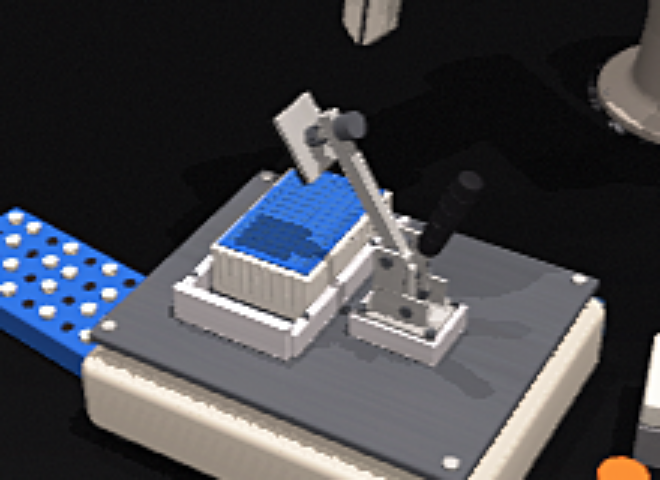

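Call:
{"method": "drive_tool", "body": {"deltas": [{"linear":[1,0,4.2],"turn":[0,0,0],"jaw":-1},{"linear":[2.1,0,8.4],"turn":[0,0,0],"jaw":-1},{"linear":[3.25,0,12.35],"turn":[0,0,0],"jaw":-1},{"linear":[3.25,0,12.35],"turn":[0,0,0],"jaw":-1}]}}

```text
time: 3.75
tool_pos: [0.4724, -0.0572, 0.1175]
ee_rot: [-0.275, 2.878, 0.044]
wrist_force: [-1.1, -0.4, 0.7]
grip_width: 0.0001
```

```bash
python3 -c "
from h import *
s=r.read_state();b=np.array([.5763,-.038,0]);d=s['tool_pos']-b;print(d@X,d@Y,s['tool_pos'],s['wrist_force'])
print(goal2(b+X*(-.0325-.009)+Z*.122,-X,-15),goal2(b+X*(-.064-.012)+Z*.122,-X,-15))"
```

```text
-0.10562917257912521 0.0017149970493861577 [ 0.4724 -0.0572  0.1175] [-1.0642 -0.3812  0.6758]
(array([-6.3227, -0.1179,  1.1679]), array([ 0.2239, -0.5427, -0.529 ])) (array([-2.9821, -0.1452,  0.3066]), array([ 0.2239, -0.5427, -0.529 ]))
```

Call:
{"method": "drive_tool", "body": {"deltas": [{"linear":[-1.2,-0.1,0],"jaw":-1},{"linear":[-2.2,-0.1,0.1],"jaw":-1},{"linear":[-2.9,-0.1,0.3],"jaw":-1},{"linear":[-3.5,-0.1,0.45],"jaw":-1},{"linear":[-4.1,-0.1,0.6],"jaw":-1},{"linear":[-4.7,-0.1,0.75],"jaw":-1},{"linear":[-5.3,-0.1,0.9],"jaw":-1},{"linear":[-5.3,-0.1,0.9],"jaw":-1}]}}

```text
validation failed for argument at $.de...
```

```bash
cat > st.py <<'E'
from h import *
s=r.read_state();b=np.array([.5763,-.038,0]);d=s['tool_pos']-b;print(d@X,d@Y,s['tool_pos'],s['wrist_force'],'Fx',s['wrist_force']@X)
C=R.from_rotvec(s['ee_rot']).as_matrix();print(C.T@X,C.T@Z)
i,dd=r.get_image('side');P=cloud('side',i,dd);q=P[dd>0]-b;hsv=cv2.cvtColor(i,cv2.COLOR_BGR2HSV)[dd>0]
x=q@X;y=q@Y;m=(hsv[:,0]>95)&(hsv[:,0]<130)&(hsv[:,1]>70)&(abs(q[:,2]-.151)<.008)&(abs(y)<.06)&(abs(x)<.12)
print('mat x',np.percentile(x[m],[2,50,98]),'y',np.percentile(y[m],[2,98]))
cv2.imwrite('pics/last.png',cv2.resize(i[130:290,180:400],None,fx=3,fy=3))
E
python3 st.py; python3 - <<'E'
import sys;sys.path.insert(0,'.')
from h import *
z=np.load('side.npz');i,dd=z['i'],z['d'];b=np.array([.5763,-.038,0])
P=cloud('side',i,dd);q=P[dd>0]-b;hsv=cv2.cvtColor(i,cv2.COLOR_BGR2HSV)[dd>0]
x=q@X;y=q@Y;m=(hsv[:,0]>95)&(hsv[:,0]<130)&(hsv[:,1]>70)&(abs(q[:,2]-.151)<.008)&(abs(y)<.06)&(abs(x)<.12)
print('before mat x',np.percentile(x[m],[2,50,98]),'y',np.percentile(y[m],[2,98]))
E
```

```text
-0.10562917257912521 0.0017149970493861577 [ 0.4724 -0.0572  0.1175] [-1.0642 -0.3812  0.6758] Fx -1.118595960833483
[-0.9683  0.0079  0.2497] [-0.2496  0.0061 -0.9683]
mat x [-0.0531  0.0095  0.0585] y [-0.0359  0.0385]
before mat x [-0.052   0.0099  0.0585] y [-0.0364  0.0388]
```

Turn field is required.

Call:
{"method": "drive_tool", "body": {"deltas": [{"linear":[-1.2,-0.1,0],"turn":[0,0,0],"jaw":-1},{"linear":[-2.2,-0.1,0.1],"turn":[0,0,0],"jaw":-1},{"linear":[-2.9,-0.1,0.3],"turn":[0,0,0],"jaw":-1},{"linear":[-3.5,-0.1,0.45],"turn":[0,0,0],"jaw":-1},{"linear":[-4.1,-0.1,0.6],"turn":[0,0,0],"jaw":-1},{"linear":[-4.7,-0.1,0.75],"turn":[0,0,0],"jaw":-1},{"linear":[-5.3,-0.1,0.9],"turn":[0,0,0],"jaw":-1},{"linear":[-5.3,-0.1,0.9],"turn":[0,0,0],"jaw":-1}]}}

```text
time: 4.6
tool_pos: [0.5291, -0.0493, 0.127]
ee_rot: [-0.277, 2.867, 0.036]
wrist_force: [0.1, 0.1, 0.3]
grip_width: 0.0005
```

```bash
python3 st.py
```

```text
-0.04850787271246293 -0.0016971321597201664 [ 0.5291 -0.0493  0.127 ] [0.0673 0.0629 0.339 ] Fx 0.07836734563640636
[-0.9658  0.0065  0.2593] [-0.2593 -0.0001 -0.9658]
mat x [-0.03    0.0307  0.0853] y [-0.0359  0.0396]
```

Call:
{"method": "drive_tool", "body": {"deltas": [{"linear":[-0.2,0,0.05],"turn":[0,0,0],"jaw":-1},{"linear":[-0.4,0,0.1],"turn":[0,0,0],"jaw":-1},{"linear":[-0.5,0,0.13],"turn":[0,0,0],"jaw":-1},{"linear":[-0.6,0,0.16],"turn":[0,0,0],"jaw":-1},{"linear":[-0.65,0,0.17],"turn":[0,0,0],"jaw":-1}]}}

```text
time: 5.15
tool_pos: [0.5343, -0.048, 0.1268]
ee_rot: [-0.277, 2.869, 0.037]
wrist_force: [-4.4, -0.6, 0.7]
grip_width: 0.0006
```

```bash
python3 st.py
```

```text
-0.04311950808041183 -0.001461646581315151 [ 0.5343 -0.048   0.1268] [-4.3543 -0.6485  0.6996] Fx -4.396604537235408
[-0.9663  0.0064  0.2574] [-0.2574  0.0006 -0.9663]
mat x [-0.0263  0.0352  0.0898] y [-0.0356  0.0397]
```

Call:
{"method": "drive_tool", "body": {"deltas": [{"linear":[-0.1,0,0.03],"turn":[0,0,0],"jaw":-1},{"linear":[-0.2,0,0.05],"turn":[0,0,0],"jaw":-1},{"linear":[-0.25,0,0.07],"turn":[0,0,0],"jaw":-1},{"linear":[-0.25,0,0.07],"turn":[0,0,0],"jaw":-1}]}}

```text
time: 5.6
tool_pos: [0.5349, -0.0475, 0.1266]
ee_rot: [-0.278, 2.873, 0.038]
wrist_force: [-14.4, -2.9, 7.5]
grip_width: 0.0005
```

```bash
python3 st.py
```

```text
-0.042515324247769624 -0.0011541596137206855 [ 0.5349 -0.0475  0.1266] [-14.3557  -2.9284   7.5126] Fx -14.65133717732372
[-0.9672  0.0057  0.2539] [-0.2539  0.0013 -0.9672]
mat x [-0.026   0.0358  0.09  ] y [-0.0356  0.0399]
```

Call:
{"method": "drive_tool", "body": {"deltas": [{"linear":[1.5,0,-0.4],"turn":[0,0,0],"jaw":-1},{"linear":[4,0,-1.1],"turn":[0,0,0],"jaw":-1},{"linear":[5,0,-4],"turn":[0,0,0],"jaw":-1},{"linear":[4,0,-8.5],"turn":[0,0,0],"jaw":-1},{"linear":[3,0,-13],"turn":[0,0,0],"jaw":-1},{"linear":[2,0,-17],"turn":[0,0,0],"jaw":-1}]}}

```text
time: 6.25
tool_pos: [0.4755, -0.0599, 0.289]
ee_rot: [-0.276, 2.865, 0.035]
wrist_force: [1.1, -0.9, -0.3]
grip_width: 0.0004
```

```bash
python3 st.py; python3 - <<'E'
from h import *
b=np.array([.5763,-.038,0])
i,d=r.get_image("scene");cv2.imwrite('pics/d.png',cv2.resize(i[170:310,210:400],None,fx=4,fy=4))
for c in ("scene","side"):
    for q in ("handle_pivot","handle_grip","pressure_plate","nest_home","block_center"):
        for x in r.mark_of(q,c)[:1]:
            e=np.array(x["position"])-b; print(c,q,e@X,e@Y,e[2],x["confidence"])
E
```

```text
-0.10313135201650983 -0.0015068365491596285 [ 0.4755 -0.0599  0.289 ] [ 1.0881 -0.8653 -0.3001] Fx 0.8955558452611924
[-0.9652  0.0072  0.2613] [-0.2614 -0.0014 -0.9652]
mat x [-0.0252  0.0359  0.0899] y [-0.035   0.0397]
scene handle_pivot 0.02920839942337672 0.11652565984848352 0.1384 0.94
scene handle_grip 0.031911768754353254 0.13954547292896566 0.2286 0.53
scene pressure_plate 0.032701270379855985 0.01799130110757841 0.2483 0.79
scene nest_home 0.034155919171387605 0.020146294586291413 0.2485 0.17
scene block_center 0.028531502050583822 -0.0021825193555911567 0.1302 0.94
side handle_pivot 0.032791061985037 0.11253886552606375 0.1356 0.57
side handle_grip 0.030518020270390165 0.13870436344533668 0.2274 0.67
side pressure_plate 0.030136005802711155 0.020446788360497056 0.2415 0.87
side block_center 0.02863514003713769 0.0013670241598123583 0.1279 0.69
```

View pics/d.png

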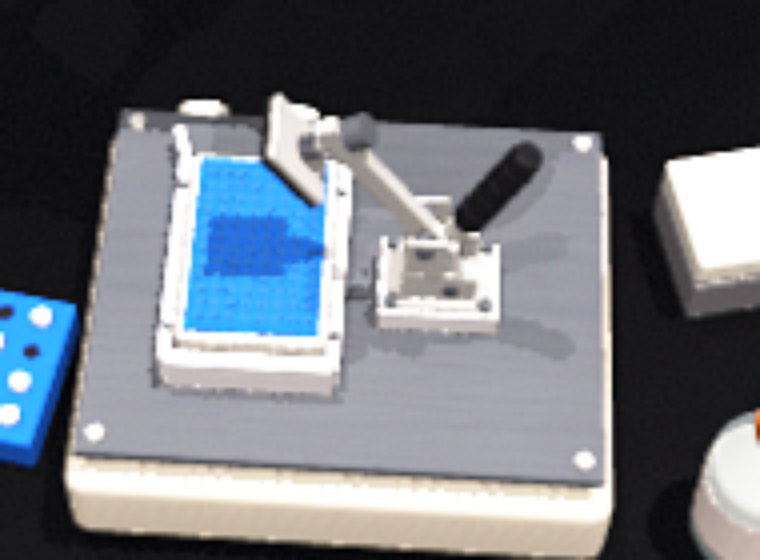

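The block sits against the stop at crop px (255,345), with no visible gap. The handle is still open at (500,185). Next is the handle.

```bash
python3 - <<'E'
from h import *
b=np.array([.5763,-.038,0]);h=b+.031*X+.112*Y+.335*Z
print(goal2(h,Y,0)); print(goal2(b-.1*X+.34*Z,-X,0))
E
```

```text
(array([-14.1957,  11.4129,  -1.3467]), array([11.7054, 11.7056, 89.0597]))
(array([-1.7412,  0.1263, -5.1941]), array([-0.0001, 14.9252, -0.3857]))
```

Call:
{"method": "drive_tool", "body": {"deltas": [{"linear":[-0.9,0,-3],"turn":[1.06,1.06,8.1],"jaw":-1},{"linear":[-1.7,0.1,-5.2],"turn":[2.1,2.1,16.2],"jaw":-1},{"linear":[-3.5,1.7,-4.7],"turn":[3.2,3.2,24.3],"jaw":-1},{"linear":[-5.5,3.5,-4.1],"turn":[4.25,4.25,32.4],"jaw":-1},{"linear":[-7.5,5.3,-3.5],"turn":[5.3,5.3,40.5],"jaw":-1},{"linear":[-9.5,7.1,-2.9],"turn":[6.4,6.4,48.6],"jaw":-1},{"linear":[-11.5,8.9,-2.3],"turn":[7.4,7.4,56.7],"jaw":-1},{"linear":[-13.2,10.5,-1.7],"turn":[8.5,8.5,64.8],"jaw":-1}]}}

```text
time: 7.65
tool_pos: [0.5768, 0.0683, 0.3361]
ee_rot: [1.405, 2.722, 0.012]
wrist_force: [1.0, -0.6, -0.3]
grip_width: 0.0007
```

```bash
python3 - <<'E'
from h import *
b=np.array([.5763,-.038,0]);h=b+.031*X+.112*Y+.335*Z
print(r.read_state()["joint_pos"],goal2(h,Y,0))
E
```

```text
[ 0.002   0.3508  1.2162 -0.0291  1.5017 -0.6147] (array([0.3409, 1.1864, 0.1387]), array([ 3.2015,  3.2011, 23.9734]))
```

Call:
{"method": "drive_tool", "body": {"deltas": [{"linear":[0.1,0.4,0],"turn":[1.07,1.07,8],"jaw":-1},{"linear":[0.2,0.8,0.1],"turn":[2.14,2.14,16],"jaw":-1},{"linear":[0.35,1.2,0.15],"turn":[3.2,3.2,24],"jaw":-1},{"linear":[0.35,1.2,0.15],"turn":[3.2,3.2,24],"jaw":-1}]}}

```text
time: 8.05
tool_pos: [0.5844, 0.0768, 0.3342]
ee_rot: [-1.985, -2.434, 0.001]
wrist_force: [0.1, -0.7, -0.5]
grip_width: 0.0006
```

```bash
cat > hs.py <<'E'
from h import *
b=np.array([.5763,-.038,0]);s=r.read_state();e=s["tool_pos"]-b
print("tcp x'y'z",e@X,e@Y,e[2],"F XYZ",s["wrist_force"]@X,s["wrist_force"]@Y,s["wrist_force"][2],s["time"])
print("turn err",goal2(s["tool_pos"],Y)[1])
L=.095
for q in (0,.1,.2,.3,.4,.5,.6,.7,.8,.9,1.0,1.05,1.1,1.18):
    t=1.18-q;y=.115+L*np.cos(t)-.0235*np.sin(t)-.0095;z=.138+L*np.sin(t)+.0235*np.cos(t)
    print(q,"y' z",np.round([y,z],4),"delta cm",np.round([(y-e@Y)*100,(.031-e@X)*100,(e[2]-z)*100],2))
E
python3 hs.py
```

```text
tcp x'y'z 0.03066004448896131 0.11093259277906596 0.3342126936114646 F XYZ -0.06383084147749522 -0.7150697452955965 -0.46805977958145384 8.05
turn err [-0.0273  0.006   0.1971]
0 y' z [0.12   0.2348] delta cm [0.9  0.03 9.94]
0.1 y' z [0.1296 0.2329] delta cm [ 1.86  0.03 10.14]
0.2 y' z [0.1389 0.23  ] delta cm [ 2.8   0.03 10.42]
0.3 y' z [0.1479 0.2262] delta cm [ 3.7   0.03 10.8 ]
0.4 y' z [0.1565 0.2215] delta cm [ 4.56  0.03 11.27]
0.5 y' z [0.1646 0.216 ] delta cm [ 5.37  0.03 11.82]
0.6 y' z [0.1721 0.2097] delta cm [ 6.12  0.03 12.45]
0.7 y' z [0.1789 0.2027] delta cm [ 6.8   0.03 13.15]
0.8 y' z [0.185  0.1951] delta cm [ 7.41  0.03 13.92]
0.9 y' z [0.1903 0.1868] delta cm [ 7.94  0.03 14.74]
1.0 y' z [0.1948 0.1781] delta cm [ 8.38  0.03 15.61]
1.05 y' z [0.1967 0.1736] delta cm [ 8.57  0.03 16.06]
1.1 y' z [0.1983 0.169 ] delta cm [ 8.74  0.03 16.52]
1.18 y' z [0.2005 0.1615] delta cm [ 8.96  0.03 17.27]
```

Call:
{"method": "drive_tool", "body": {"deltas": [{"linear":[-0.6,0,4],"turn":[0,0,0],"jaw":-1},{"linear":[-0.6,0,8],"turn":[0,0,0],"jaw":-1},{"linear":[-0.3,0,9.9],"turn":[0,0,0],"jaw":-1},{"linear":[0.9,0,9.95],"turn":[0,0,0],"jaw":-1},{"linear":[1.85,0,10.1],"turn":[0,0,0],"jaw":-1},{"linear":[2.8,0,10.4],"turn":[0,0,0],"jaw":-1},{"linear":[2.8,0,10.4],"turn":[0,0,0],"jaw":-1}]}}

```text
time: 8.75
tool_pos: [0.5784, 0.1059, 0.2328]
ee_rot: [1.979, 2.436, 0.004]
wrist_force: [-0.2, -0.1, -0.5]
grip_width: 0.0004
```

```bash
python3 hs.py; python3 - <<'E'
from h import *
i,d=r.get_image('side');cv2.imwrite('pics/e.png',cv2.resize(i[110:270,200:420],None,fx=3,fy=3))
E
```

```text
tcp x'y'z 0.030550573633724515 0.1406434230999267 0.23277643829108108 F XYZ -0.18691204102385803 -0.0555274571252281 -0.5378678421844034 8.75
turn err [0.213  0.0109 0.4234]
0 y' z [0.12   0.2348] delta cm [-2.07  0.04 -0.2 ]
0.1 y' z [0.1296 0.2329] delta cm [-1.11  0.04 -0.01]
0.2 y' z [0.1389 0.23  ] delta cm [-0.17  0.04  0.28]
0.3 y' z [0.1479 0.2262] delta cm [0.73 0.04 0.66]
0.4 y' z [0.1565 0.2215] delta cm [1.59 0.04 1.13]
0.5 y' z [0.1646 0.216 ] delta cm [2.39 0.04 1.68]
0.6 y' z [0.1721 0.2097] delta cm [3.14 0.04 2.31]
0.7 y' z [0.1789 0.2027] delta cm [3.83 0.04 3.01]
0.8 y' z [0.185  0.1951] delta cm [4.44 0.04 3.77]
0.9 y' z [0.1903 0.1868] delta cm [4.97 0.04 4.59]
1.0 y' z [0.1948 0.1781] delta cm [5.41 0.04 5.46]
1.05 y' z [0.1967 0.1736] delta cm [5.6  0.04 5.92]
1.1 y' z [0.1983 0.169 ] delta cm [5.77 0.04 6.38]
1.18 y' z [0.2005 0.1615] delta cm [5.99 0.04 7.13]
```

View pics/e.png

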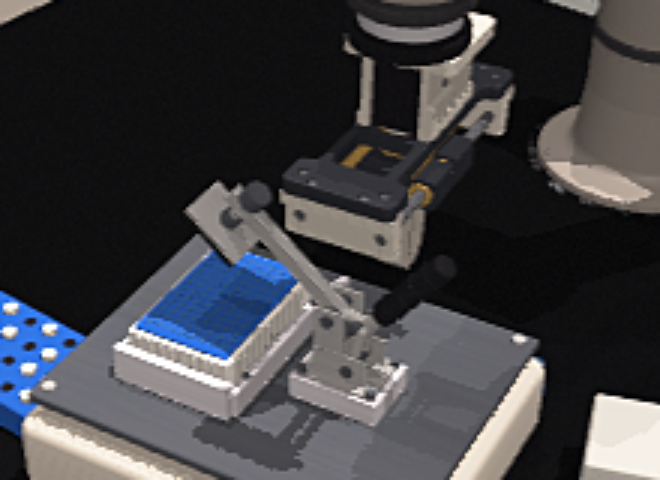

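The fingertip at crop (410,262) touches the grip, and the handle and arm have started to swing. I'll continue along the arc.

Call:
{"method": "drive_tool", "body": {"deltas": [{"linear":[0.75,0,0.65],"turn":[0,0,0],"jaw":-1},{"linear":[1.6,0,1.15],"turn":[0,0,0],"jaw":-1},{"linear":[2.4,0,1.7],"turn":[0,0,0],"jaw":-1},{"linear":[3.15,0,2.3],"turn":[0,0,0],"jaw":-1},{"linear":[3.5,0,2.65],"turn":[0,0,0],"jaw":-1},{"linear":[3.85,0,3.0],"turn":[0,0,0],"jaw":-1},{"linear":[3.85,0,3.0],"turn":[0,0,0],"jaw":-1}]}}

```text
time: 9.5
tool_pos: [0.5703, 0.142, 0.2008]
ee_rot: [1.983, 2.436, -0.001]
wrist_force: [-0.3, -0.6, 0.8]
grip_width: 0.0005
```

```bash
python3 hs.py; python3 - <<'E'
from h import *
i,d=r.get_image('side');cv2.imwrite('pics/f.png',cv2.resize(i[110:270,200:420],None,fx=3,fy=3))
E
```

```text
tcp x'y'z 0.02965413044136455 0.1776486665098691 0.200836332504335 F XYZ -0.4360192704609128 -0.5104430538912583 0.8021710324270621 9.5
turn err [0.0099 0.0465 0.2884]
0 y' z [0.12   0.2348] delta cm [-5.77  0.13 -3.4 ]
0.1 y' z [0.1296 0.2329] delta cm [-4.81  0.13 -3.2 ]
0.2 y' z [0.1389 0.23  ] delta cm [-3.87  0.13 -2.92]
0.3 y' z [0.1479 0.2262] delta cm [-2.97  0.13 -2.54]
0.4 y' z [0.1565 0.2215] delta cm [-2.11  0.13 -2.07]
0.5 y' z [0.1646 0.216 ] delta cm [-1.31  0.13 -1.52]
0.6 y' z [0.1721 0.2097] delta cm [-0.56  0.13 -0.89]
0.7 y' z [0.1789 0.2027] delta cm [ 0.13  0.13 -0.19]
0.8 y' z [0.185  0.1951] delta cm [0.74 0.13 0.58]
0.9 y' z [0.1903 0.1868] delta cm [1.27 0.13 1.4 ]
1.0 y' z [0.1948 0.1781] delta cm [1.71 0.13 2.27]
1.05 y' z [0.1967 0.1736] delta cm [1.9  0.13 2.72]
1.1 y' z [0.1983 0.169 ] delta cm [2.07 0.13 3.18]
1.18 y' z [0.2005 0.1615] delta cm [2.29 0.13 3.93]
```

View pics/f.png

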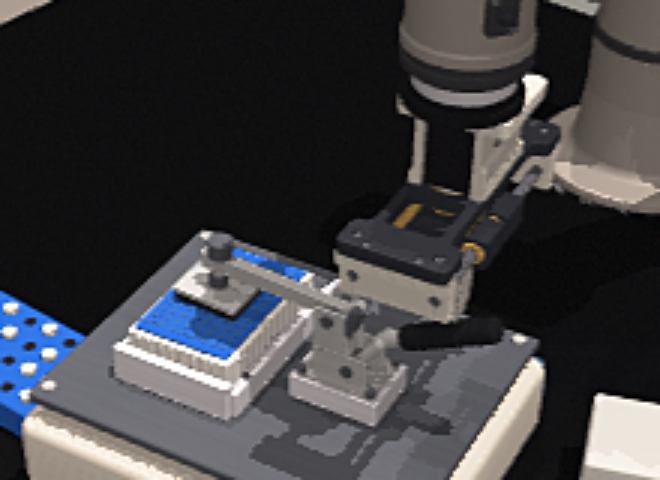

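The plate at crop (220,285) is now just above the middle of the mat, and the grip is under the fingertips at (450,330). Next I push through the dead point.

Call:
{"method": "drive_tool", "body": {"deltas": [{"linear":[0.5,0.1,0.3],"turn":[0,0,0],"jaw":-1},{"linear":[0.8,0.1,0.7],"turn":[0,0,0],"jaw":-1},{"linear":[1.1,0.1,1.1],"turn":[0,0,0],"jaw":-1},{"linear":[1.35,0.1,1.5],"turn":[0,0,0],"jaw":-1},{"linear":[1.55,0.1,1.9],"turn":[0,0,0],"jaw":-1},{"linear":[1.75,0.1,2.3],"turn":[0,0,0],"jaw":-1},{"linear":[1.9,0.1,2.7],"turn":[0,0,0],"jaw":-1},{"linear":[2.1,0.1,3.2],"turn":[0,0,0],"jaw":-1}]}}

```text
time: 10.35
tool_pos: [0.5671, 0.1632, 0.1688]
ee_rot: [1.984, 2.436, 0.001]
wrist_force: [-0.2, 0.1, -0.9]
grip_width: 0.0008
```

```bash
python3 hs.py|sed -n '1,2p;13,16p'; python3 - <<'E'
from h import *
i,d=r.get_image('side');cv2.imwrite('pics/g.png',cv2.resize(i[110:270,200:420],None,fx=3,fy=3))
E
```

```text
tcp x'y'z 0.030728188416816786 0.19910022205859013 0.16876728564162607 F XYZ -0.13989226010626143 0.14575150715301122 -0.8871049600606372 10.35
turn err [ 0.0457 -0.0201  0.2649]
1.0 y' z [0.1948 0.1781] delta cm [-0.43  0.03 -0.94]
1.05 y' z [0.1967 0.1736] delta cm [-0.24  0.03 -0.48]
1.1 y' z [0.1983 0.169 ] delta cm [-0.08  0.03 -0.02]
1.18 y' z [0.2005 0.1615] delta cm [0.14 0.03 0.73]
```

View pics/g.png

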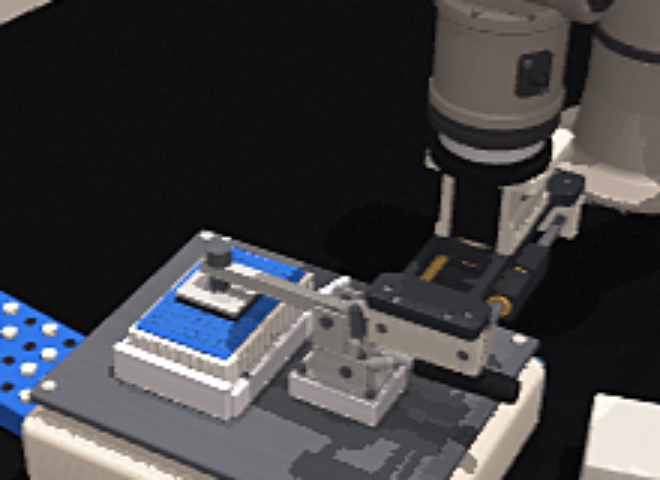

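The force has dropped to zero and the grip at (490,380) looks level. I'll check by feel at the stop, then retract.

Call:
{"method": "drive_tool", "body": {"deltas": [{"linear":[0.1,0,0.4],"turn":[0,0,0],"jaw":-1},{"linear":[0.1,0,0.7],"turn":[0,0,0],"jaw":-1},{"linear":[0.1,0,0.9],"turn":[0,0,0],"jaw":-1},{"linear":[0.1,0,0.9],"turn":[0,0,0],"jaw":-1}]}}

```text
time: 10.8
tool_pos: [0.567, 0.1639, 0.1615]
ee_rot: [1.983, 2.435, 0.002]
wrist_force: [-3.5, 0.6, 7.3]
grip_width: 0.0007
```

Call:
{"method": "drive_tool", "body": {"deltas": [{"linear":[0,0,-3],"turn":[0,0,0],"jaw":-1},{"linear":[0,0,-8],"turn":[0,0,0],"jaw":-1},{"linear":[0,0,-13],"turn":[0,0,0],"jaw":-1},{"linear":[0,0,-18],"turn":[0,0,0],"jaw":-1},{"linear":[0,0,-18],"turn":[0,0,0],"jaw":-1}]}}

```text
time: 11.3
tool_pos: [0.569, 0.164, 0.3484]
ee_rot: [1.977, 2.427, 0.018]
wrist_force: [-1.0, -0.4, -0.3]
grip_width: 0.0004
```

```bash
python3 st.py; python3 - <<'E'
from h import *
b=np.array([.5763,-.038,0])
i,d=r.get_image("scene");cv2.imwrite('pics/k.png',np.vstack([cv2.resize(i[180:290,215:415],(640,352)),cv2.resize(r.get_image('side')[0][180:250,215:395],(640,248))]))
for c in ("scene","side"):
    for q in ("handle_pivot","handle_grip","pressure_plate","block_center","tube_rack","reagent_bottle","tip_box"):
        for x in r.mark_of(q,c)[:1]:
            e=np.array(x["position"])-b; print(c,q,e@X,e@Y,e[2],np.array(x["position"]),x["confidence"])
E
```

```text
0.03281373170794861 0.19948888352173333 [0.569  0.164  0.3484] [-0.961  -0.4169 -0.3356] Fx -1.024419812928425
[-0.0047  0.9999  0.0156] [-0.0013  0.0156 -0.9999]
mat x [-0.0271  0.0613  0.0905] y [-0.0358  0.0401]
scene handle_grip 0.032963122737279166 0.2095181436997929 0.1496 [0.5672 0.1739 0.1496] 0.59
scene pressure_plate 0.03343285792369244 -0.0031708060574867883 0.1534 [ 0.6097 -0.0345  0.1534] 0.78
scene block_center 0.026318814475211817 -2.1492737484916577e-06 0.1293 [ 0.6021 -0.0328  0.1293] 0.97
scene tube_rack 0.041614144811941096 -0.2256776970628041 -0.0014 [ 0.6617 -0.251  -0.0014] 0.88
scene reagent_bottle 0.12037024556641955 0.30808611455610885 -0.0017 [ 0.6334  0.2878 -0.0017] 0.7
scene tip_box -0.08143341330477519 0.3206213954144883 0.0016 [0.4331 0.2602 0.0016] 0.98
side handle_pivot 0.0321641693649155 0.11297130701671569 0.137 [0.5855 0.0791 0.137 ] 0.83
side handle_grip 0.03242704326007332 0.20534170756426795 0.1499 [0.5675 0.1697 0.1499] 0.63
side pressure_plate 0.030869998004729813 0.0008143851594781806 0.1513 [ 0.6064 -0.0311  0.1513] 0.77
side block_center 0.024301379582036833 0.001628788018669558 0.1308 [ 0.5998 -0.0316  0.1308] 0.85
side tube_rack 0.039165069980841655 -0.22416375106915878 -0.0025 [ 0.659  -0.25   -0.0025] 0.78
side reagent_bottle 0.12489525094008042 0.30472541130108316 -0.002 [ 0.6385  0.2854 -0.002 ] 0.63
side tip_box -0.07872578082572804 0.32140160459054873 -0.001 [ 0.4356  0.2615 -0.001 ] 0.9
```

View pics/k.png

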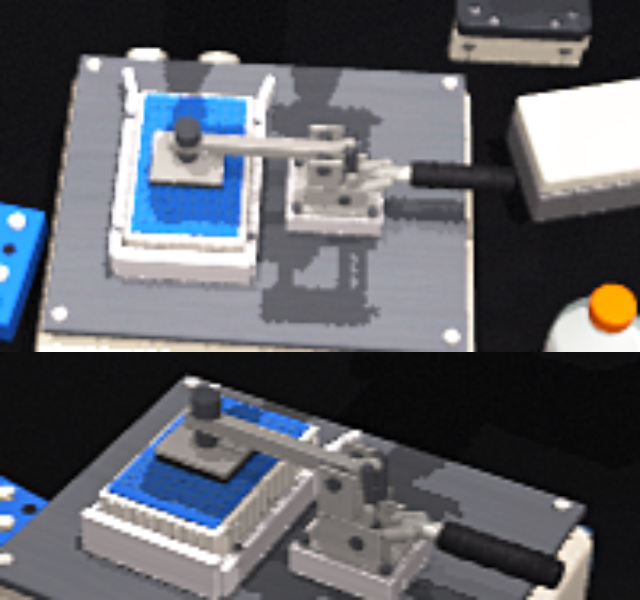

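The handle is level at crop (460,175), the plate sits flat on the middle of the mat at (190,158), and the block is against the stop at (185,245). The bystanders are unmoved and the gripper is clear.

```bash
python3 -c "
from workcell import r
print(r.hand_in())"
```

```text
the job is handed in; nothing more can be done
None
```

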